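# Dispense the eraser from the desk carousel

## Task

Get the eraser out of the little desk carousel without touching anything in it: turn the wheel by its upright post until the eraser's compartment faces the spout, then lift the handle to tip the carousel so that the eraser slides down the spout into the catch dish. Lower the carousel back down level and let go; everything else must stay in the wheel.

Things in the scene. Friction and masses are not known exactly. Their poses are not given: they have to be found in the camera images.
- carousel: Fixed base of the desk carousel: a wooden board 325 x 180 x 10 mm. Origin on the table, under the wheel's axis (when level). Its -x axis points out through the spout to the catch dish, +x to the handle; z up. On it lies a hinged white round tray, radius 97 mm, wall top 84 mm high, with one 80 mm gap (the spout) at -x; the grey wheel turns in it. Only post and handle stand higher than 85 mm.
- wheel (a joint): Angle of the grey wheel (rad), counter-clockwise from above, no stops; it stays where it is left, 1.5 N at the post turns it. Five equal 72-degree compartments, dividers 84 mm high, floor 62 mm, radius 90 mm. At 0 the post is at the carousel's +x side and an empty compartment faces the spout (middle at 180 degrees from +x); the others follow every 72 degrees. Face the spout within 10 degrees.
- dish (a point): Middle of the floor of the open wooden catch dish under the spout, fixed to the base: inside 95 mm along the carousel's x and 110 mm along y, floor 10 mm above the table, far wall 70 mm high, side walls 48 mm. The point lies 167 mm from the wheel's axis, at -x.
- wheel_post (a point): Point on the upright steel post by which the wheel is turned: 12 mm diameter round post, 62 mm from the wheel's axis, standing on a divider. The point is on the post's axis, 109 mm above the table when level; post top 122 mm, divider top below it 84 mm.
- tip (a joint): Tipping angle of tray and wheel about the hinge (rad): 0 level (rests there by its weight), grows as the handle is lifted and the spout dips, stop at 0.8. The floor is slippery: contents slide from 0.23 to 0.4; 0.6 to 0.75 empties the compartment at the spout. It falls back, damped, when let go. Hinge axis along the carousel's y, at x -100 mm, 50 mm above the table.
- tip_handle (a point): Middle of the handle: a round steel bar, 12 mm diameter, 90 mm long, parallel to the carousel's y, 155 mm from the wheel axis on the +x side, 115 mm above the table when level. It swings about the hinge (255 mm before it in x and 65 mm below when level); about 3 N lifts it.
- eraser: White eraser in a card sleeve, 24 x 52 x 12 mm, in one of the wheel's compartments. Origin: middle of its underside. This is the thing to dispense.
- battery_a: Battery, round, 15 mm diameter, 50 mm long, in another compartment; it stays in the wheel. Origin: middle of its underside.
- sharpener: Small pencil sharpener, 15 x 25 x 13 mm, in another compartment; it stays in the wheel. Origin: middle of its underside.
Things that resemble listed ones, but are neither listed nor needed, are in the scene too. Leave any pink or yellow look-alike of the battery_a alone. There is more than one size of the sharpener; the one meant has the size given above.

How it is judged:
On the way, in this order (a step that is already met when the one before it is completed fails the run):
1. the wheel is turned, still level, so that the eraser lies before the spout (x of eraser in the frame of carousel between -0.1 and -0.02 m and y of eraser in the frame of carousel between -0.036 and 0.036 m and value of joint tip below 0.08 rad), for 0.2 s.
2. the carousel is tipped by at least 0.2 rad (value of joint tip above 0.2 rad), for 0.1 s.
At the end, for the whole second after the job is handed in: The eraser lies at rest in the catch dish (within its walls, below 50 mm); the carousel is level again (within 0.06 rad) and let go; the battery and the sharpener are still in the wheel (x of eraser in the frame of carousel between -0.22 and -0.115 m and y of eraser in the frame of carousel between -0.06 and 0.06 m and height (world z) of eraser below 0.05 m and linear speed of eraser below 0.02 m/s and value of joint tip below 0.06 rad and horizontal distance between each of battery_a, sharpener and carousel below 0.095 m and height (world z) of each of battery_a, sharpener above 0.05 m); the robot touches nothing.
It fails at once if the robot touches the eraser, battery or sharpener (over 1 N) (contact force between any of the arm, the fingers and eraser above 1 N or contact force between any of the arm, the fingers and battery_a above 1 N or contact force between any of the arm, the fingers and sharpener above 1 N).
It also fails if it takes over 54 s, if anything falls off the work surface, if the arm or the gripper's body presses on something with over 40 N, if the wrist force passes 120 N, or if a joint passes its speed limit or range.

## Robot

A 6-joint arm with a two-finger parallel gripper is mounted at the origin on a cart in front of the work surface, level with it; the furniture and walls round the work are solid. World frame = base frame: x ahead of the robot, y to its left, z up, the work surface at z = 0. Lengths are in m, angles in rad, forces in N, time in s.
With the tool pointing down it reaches from about 0.275 to 0.725 m from the base axis. Payload 15.9 kg.
Tool frame: the origin (TCP) lies on the mounting face of the last link; the fingertips stand 173 mm ahead of it and the grasp point (between the pads) lies 155 mm ahead of it; z points along the fingers, y is the line along which they close (so a half turn about z gives the same grasp; the last joint's range is limited). The gripper opens to 85 mm and grips with 20 to 120 N. Pads are 22 mm wide; open, the fingers measure 114 mm over their backs; the gripper's body (76 mm by 85 mm) begins 54 mm behind the grasp point. The pads swing forward as they close: fully open they stand 13 mm farther back than shut.
Start: joints at [-1.157, 0.213, -0.034, 1.323, 0, 1.571], TCP at [0.201, -0.458, 0.405] pointing down, gripper open.
Joint ranges: [-2.98, 2.98], [-0.74, 1.72], [-1.14, 1.35], [-2.1, 2.04], [-1.57, 1.44], [-3.14, 3.14]. Speed limits (rad/s): [1.89, 1.89, 2.39, 2.57, 3.14, 3.14].

## Interface

Orientations are given as [roll, pitch, yaw] about the fixed x, y, z axes, in that order (R = Rz(yaw) Ry(pitch) Rx(roll)).
In Python, from station import observe, snapshot, job_done gives the robot as it stands.
- The arm moves only by the shell command python3 -m inch 'ROWS' [OPENING]. ROWS is a JSON object of lists of equal length, an entry for each row: "travel": the shift along the tool's x, y, z in units of 8 cm (1.0 is 8 cm), a list of three; "angular": the turn, a rotation vector about the tool's x, y, z in units of pi/4 rad (1.0 is pi/4 rad), a list of three. A call has 1 to 10 rows; each row is the pose to reach, as a shift and turn from the pose commanded when the call began, along the tool's axes at that moment; what a row does not reach only later rows make up. A row lasts 1/10 s, in which the tool goes at most 50 mm and 8.59 degrees, less where a joint would pass 70% of its speed; a pose out of reach is approached as far as the arm can. A call with a number of a shift or a turn outside -1 to 1 is refused whole. A call with a gripper value outside its range is refused whole. OPENING is the opening, from -1 (shut) to 1 (fully open), set as the call begins (- or left out, the last holds). The fingers move at their own pace and stop on an object; the grip force is fixed at half the most. Time passes only in rows, so rows that repeat a pose let the fingers close. It gives the time, the measured TCP pose, the force, the opening and the grip force at its end, in the units of the state.
- observe(): the state, without advancing time (a new reading comes with each control period).
- snapshot(name): name is "scene" or "top" or "wrist"; returns a dict with "pixels" (480x640x3 uint8, blue, green, red), "range_z" (480x640 float32, m along the optical axis (not along the pixel's ray), 0 where there is no reading), "K" (3x3 intrinsics, pixels), "rvec" (rotation vector, rad) and "tvec" (3), from world to camera coordinates, as OpenCV has them. Camera axes: x right, y down, z forward; pixel columns grow to the right and rows downward; lengths in m; the calibration is good to about 2 mm. A picture is of the moment at which its call begins.
- job_done(): hands the job in; it is judged then, once.
The state is a dict: "time_s": time; "joint_positions": joint angles; "joint_vel": joint speeds; "joint_efforts": joint torques, N m; "position": TCP position; "eef_rot": TCP orientation; "ft_force": force on the tool from outside, world axes, zero at the start; "ft_torque": the same for the moment, N m; "finger_gap": finger opening in m; "finger_force": force on a finger pad.
Only numpy, scipy, OpenCV 4.12 (cv2) and the standard library are available. Lean on these libraries where they do the work, as an engineer would, in place of code of your own. Each camera call takes 0.05 s, during which the arm holds its last target. There are 200 camera calls.

## Working session

There is one attempt and no reset: what is moved stays moved. The work goes in short steps, Python scripts to look and compute and a shell command to move; the robot and the scene stay as the last step left them, time stands still between calls to the robot, and variables do not carry over. Pictures are saved under pics/ and viewed, at most 10 in all, crops included, and the job is handed in when it is done.

```bash
mkdir -p pics; ls; python3 - <<'E'
from station import observe,snapshot
import cv2,numpy as np
for n in("scene","top"):
    s=snapshot(n);cv2.imwrite(f"pics/{n}0.png",s["pixels"]);np.savez(f"{n}0.npz",**s)
    print(n,s["K"].tolist(),s["rvec"],s["tvec"])
o=observe();print(o)
E
```

```text
pics
scene [[611.6403202294401, 0.0, 324.7869849393843], [0.0, 611.6403202294401, 237.32562608791662], [0.0, 0.0, 1.0]] [ 1.07381861 -2.26115021  1.12992887] [0.31370425 0.32648956 0.76383193]
top [[624.9927201360213, 0.0, 319.73226232006334], [0.0, 624.9927201360213, 235.52987427095567], [0.0, 0.0, 1.0]] [ 2.13425003 -2.0721385   0.23777685] [-0.04567878  0.53760581  0.90421158]
{'time_s': 0.1, 'joint_positions': array([-1.15699715e+00,  2.13288057e-01, -3.49650283e-02,  1.32354648e+00,
        7.95810716e-08,  1.57083502e+00]), 'joint_vel': array([ 0.00041693, -0.0029588 ,  0.00060473, -0.00049793, -0.00014756,
        0.00027002]), 'joint_efforts': array([-2.14594118e-03, -6.87247753e+01,  4.87808812e+01,  1.21919357e-02,
       -1.82582025e-04, -1.45808434e-05]), 'position': array([ 0.20098829, -0.45766989,  0.40428745]), 'eef_rot': array([-3.14058941e+00, -4.07598648e-08,  4.13760483e-01]), 'ft_force': array([ 0.1954301 , -0.1036628 ,  0.04070762]), 'ft_torque': array([ 0.03189156,  0.01018767, -0.03281477]), 'finger_force': 0.0, 'finger_gap': 0.08548470375446877}
```

View pics/top0.png

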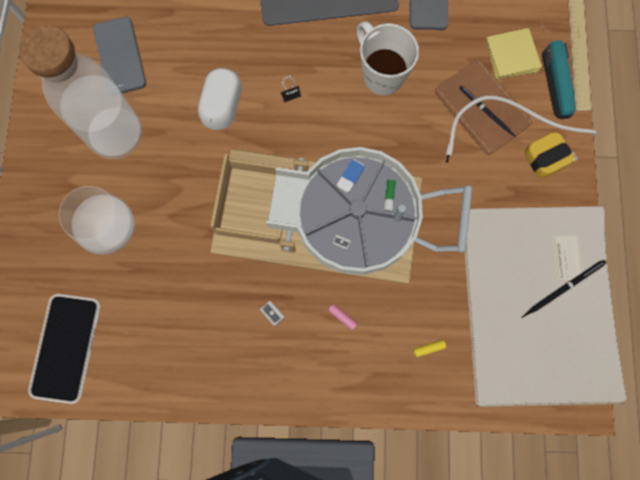

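View pics/scene0.png

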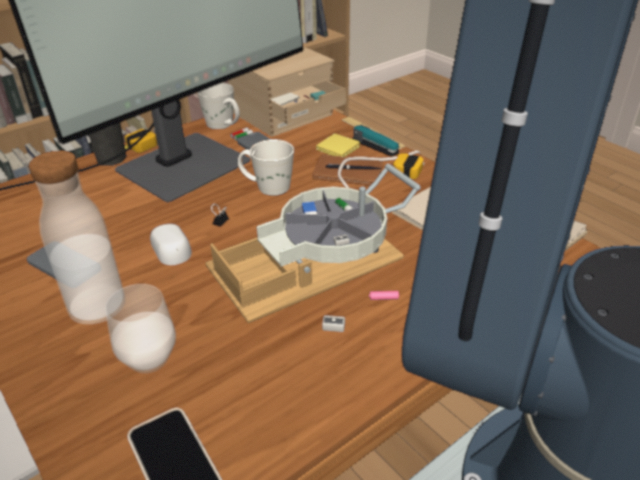

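Top view: the carousel's hub is at (358,209), its spout and dish point left to (250,205), and the handle bar is at (466,219). The post is near (401,210).

Candidates:
- **Eraser:** the blue and white block at (350,176) is the only one.
- **Battery:** the green and white one at (390,195). Pink (342,317) and yellow (430,349) are look-alikes.
- **Sharpener:** (341,241) in the wheel, against (272,313) on the table. The one in the wheel fits "in another compartment".

I'll confirm these in a crop and measure.

```bash
cat >h.py <<'E'
import numpy as np,cv2
def cam(s):
    R,_=cv2.Rodrigues(np.array(s["rvec"],float));t=np.array(s["tvec"],float).ravel();return R,t
def ray(s,uv,z):
    R,t=cam(s);K=np.array(s["K"]);d=R.T@np.linalg.inv(K)@np.array([uv[0],uv[1],1.]);c=-R.T@t
    return c+d*(z-c[2])/d[2]
def dep(s):
    R,t=cam(s);K=np.array(s["K"]);v,u=np.mgrid[:480,:640];Z=s["range_z"]
    P=np.stack([(u-K[0,2])/K[0,0]*Z,(v-K[1,2])/K[1,1]*Z,Z],-1);W=(P-t)@R;W[Z==0]=np.nan;return W
def tri(s1,p1,s2,p2):
    M=[];
    for s in(s1,s2):
        R,t=cam(s);M.append(np.array(s["K"])@np.c_[R,t])
    X=cv2.triangulatePoints(M[0],M[1],np.array(p1,float).reshape(2,1),np.array(p2,float).reshape(2,1)).ravel();return X[:3]/X[3]
E
python3 - <<'E'
from h import *
s=dict(np.load("top0.npz"));c=dict(np.load("scene0.npz"))
im=s["pixels"];cv2.imwrite("pics/crop0.png",cv2.resize(im[140:290,200:480],None,fx=2.8,fy=2.8,interpolation=cv2.INTER_CUBIC))
W=dep(s)
# handle & post: heights
near=np.hypot(W[...,0]-ray(s,(358,209),.084)[0],W[...,1]-ray(s,(358,209),.084)[1])
print("hub",ray(s,(358,209),.084),W[209,358])
for lo,hi in((.09,.2),):
    m=((W[...,2]>lo)&(W[...,2]<hi)&(near<.22)).astype(np.uint8)
    n,l,st,ce=cv2.connectedComponentsWithStats(m)
    for i in range(1,n):
        if st[i,4]>8:
            p=W[l==i];print(st[i],ce[i].round(1),p.mean(0).round(4),p.min(0).round(3),p.max(0).round(3))
m=((abs(W[...,2]-.084)<.006)&(near<.12)).astype(np.uint8)
p=W[m>0];A=np.c_[2*p[:,:2],np.ones(len(p))]
print("rim n",len(p),p.mean(0))
for n,uv in dict(er=(350,176),bat=(390,195),sh=(341,241),shT=(272,313),floor=(335,205),dish=(248,203),board=(330,270)).items(): print(n,W[uv[1],uv[0]].round(4))
E
```

```text
hub [ 0.57647515 -0.08678897  0.084     ] [ 0.57560916 -0.08660023  0.08715138]
[378  74  14   5  31] [384.   75.9] [ 0.7923 -0.1238  0.0955] [ 0.79  -0.135  0.09 ] [ 0.794 -0.114  0.1  ]
[433 185  39  67 767] [459.9 218.5] [ 0.558  -0.2341  0.116 ] [ 0.509 -0.251  0.09 ] [ 0.61  -0.199  0.126]
[395 205  11  13  97] [400.  210.7] [ 0.5671 -0.1466  0.1151] [ 0.563 -0.153  0.091] [ 0.574 -0.141  0.126]
rim n 2479 [ 0.58073303 -0.09562654  0.08441275]
er [ 0.6326 -0.0742  0.0722]
bat [ 0.6013 -0.1358  0.0801]
sh [ 0.5277 -0.0623  0.0761]
shT [0.4213 0.0413 0.0207]
floor [ 0.5874 -0.0521  0.0637]
dish [0.6012 0.0897 0.0111]
board [ 0.4939 -0.0478  0.0101]
```

View pics/crop0.png

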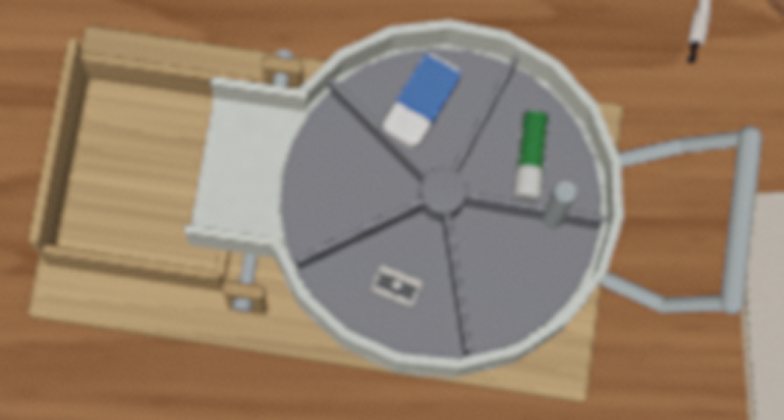

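The crop confirms three items in the wheel: the eraser (blue sleeve, crop (425,100)), the green battery (532,155) and the sharpener (397,285). The sharpener's top is about 13 mm above the floor, while the table one is about 20 mm high and so a different size. The spout's own compartment is empty, and the eraser's is the next one clockwise, so the wheel needs about +72°.

```bash
cat >>h.py <<'E'
def axis_handle(s):
    W=dep(s)
    h0=np.array([.576,-.087]);r=np.hypot(W[...,0]-h0[0],W[...,1]-h0[1])
    return W,r
E
python3 - <<'E'
from h import *
s=dict(np.load("top0.npz"));c=dict(np.load("scene0.npz"));W,r=axis_handle(s)
m=(W[...,2]>.108)&(r<.22)&(r>.13)
p=W[m];
far=p[p[:,1]<-.235]
mu=far.mean(0);print("handle n",len(far),mu,far.min(0),far.max(0))
d=np.linalg.svd(far[:,:2]-mu[:2])[2][0];print("bar az deg",np.degrees(np.arctan2(d[1],d[0]))%180)
# board corners at z=.01 & rim circle at z=.084
rim=W[(W[...,2]>.079)&(W[...,2]<.089)&(r>.085)&(r<.105)]
A=np.c_[2*rim[:,:2],np.ones(len(rim))];x=np.linalg.lstsq(A,(rim[:,:2]**2).sum(1),rcond=None)[0]
print("rim c",x[:2],np.sqrt(x[2]+x[0]**2+x[1]**2))
hub=ray(s,(358,209),.086)[:2]
v=mu[:2]-hub;print("az handle",np.degrees(np.arctan2(v[1],v[0])),np.hypot(*v))
pt=W[(W[...,2]>.117)&(r<.08)];print("post",pt.mean(0),len(pt))
v=pt.mean(0)[:2]-hub;print("az post",np.degrees(np.arctan2(v[1],v[0])),np.hypot(*v))
hsv=cv2.cvtColor(s["pixels"],cv2.COLOR_BGR2HSV)
b=cv2.inRange(hsv,(105,120,60),(125,255,255))>0;b&=r<.09;print("blue",W[b].mean(0))
# hinge/board azimuth: board mask z~.01
# two-view check of post top and handle ends (scene pixels read by eye)
C=dep(c);q=C[(C[...,2]>.105)&(C[...,2]<.135)&(np.hypot(C[...,0]-.567,C[...,1]+.147)<.03)];print("post scene",q.mean(0),q[:,2].max())
q=C[(C[...,2]>.1)&(C[...,2]<.135)&(np.hypot(C[...,0]-.555,C[...,1]+.24)<.06)];print("handle scene",np.median(q,0),q.min(0),q.max(0),len(q))
E
```

```text
handle n 445 [ 0.56735296 -0.24070387  0.12098827] [ 0.50884415 -0.25100968  0.10815903] [ 0.60862471 -0.23501562  0.12646158]
bar az deg 176.1009014312758
rim c [ 0.57757288 -0.08655764] 0.09472269060282014
az handle -93.18543388006684 0.15427304923291285
post [ 0.56842109 -0.147135    0.12257511] 58
az post -97.07485834797698 0.06092972110612343
blue [ 0.63962659 -0.07824291  0.0760465 ]
post scene [ 0.56841942 -0.14430859  0.11609221] 0.1246453795442253
handle scene [ 0.55511942 -0.234103    0.11769567] [ 0.50865869 -0.24805087  0.10001927] [ 0.6099762  -0.21180725  0.12425361] 342
```

```bash
python3 - <<'E'
from h import *
s=dict(np.load("top0.npz"))
c2=lambda u,v:(200+u/2.8,140+v/2.8)
az=lambda v:np.degrees(np.arctan2(v[1],v[0]))
a,b=ray(s,c2(749,130),.121),ray(s,c2(732,310),.121);print("bar",a,b,(a+b)/2,az((b-a)),np.linalg.norm(a-b))
hub=ray(s,c2(443,189),.085);print("hub",hub,"handle dir",az(((a+b)/2-hub)),np.linalg.norm(((a+b)/2-hub)[:2]))
p,q=ray(s,c2(32,315),.01),ray(s,c2(584,398),.01);print("board edge",az(q-p),np.linalg.norm(p-q))
top=ray(s,c2(566,189),.122);print("post",top,az(top-hub),np.linalg.norm((top-hub)[:2]))
e=ray(s,c2(421,100),.07);print("eraser",e,az(e-hub))
for u,v in((330,88),(515,62),(600,222),(467,352),(300,264)):
    w=ray(s,c2(u,v),.084);print("div",az(w-hub))
E
```

```text
bar [ 0.60560068 -0.24524015  0.121     ] [ 0.50868513 -0.2342342   0.121     ] [ 0.55714291 -0.23973718  0.121     ] 173.52111944027936 0.09753848512814403
hub [ 0.57857059 -0.0870182   0.085     ] handle dir -97.9869140112689 0.15421489226080848
board edge -96.95713965599207 0.3207574060658466
post [ 0.57024579 -0.14885341  0.122     ] -97.66755639723175 0.06239307927608992
eraser [ 0.63382432 -0.07485574  0.07      ] 12.413982478799655
div 48.37168169613467
div -27.559116251975198
div -100.40175632813667
div -170.9500990166838
div 119.91833128325793
```

```bash

cat >>h.py <<'E'
from scipy.spatial.transform import Rotation as Rn
def go(target,yaw):
    "tool-axis shift (units) and z turn (units) from the measured pose"
    from station import observe
    o=observe();R=Rn.from_euler('xyz',o["eef_rot"]);d=R.inv().apply(np.array(target)-o["position"])/.08
    T=Rn.from_euler('xyz',[np.pi,0,np.radians(yaw)]);w=(R.inv()*T).as_rotvec()/(np.pi/4)
    print("t",round(o["time_s"],2),"pos",o["position"].round(4),"rpy",np.degrees(o["eef_rot"]).round(1),"F",o["ft_force"].round(1),"gap",round(o["finger_gap"],4),"| shift",d.round(3),"turn",w.round(3))
E
A='{"travel":[[0.48,-0.14,0.0],[0.96,-0.28,0.0]],"angular":[[0,0,0],[0,0,0]]}'; unset A
python3 -m inch '{"travel":[[0.4,-0.14,0],[0.96,-0.28,0],[0.96,-0.28,0]],"angular":[[0,0,0],[0,0,0],[0,0,0]]}' -0.2
python3 -m inch '{"travel":[[0.5,-0.14,0],[0.96,-0.28,0],[0.96,-0.28,0]],"angular":[[0,0,0],[0,0,0],[0,0,0]]}'
python3 -m inch '{"travel":[[0.5,-0.14,0],[0.96,-0.28,0],[0.96,-0.28,0]],"angular":[[0,0,0],[0,0,0],[0,0,0]]}'
python3 -m inch '{"travel":[[0,0,0],[0,0,0],[0,0,0],[0,0,0],[0,0,0]],"angular":[[0,0,0.18],[0,0,0.36],[0,0,0.54],[0,0,0.72],[0,0,0.9]]}'
python3 -c "from h import *;go([.5695,-.1485,.36],-97.5)"
```

```text
time_s: 0.4
position: [0.265, -0.404, 0.4046]
eef_rot: [-3.141, -0.001, 0.417]
ft_force: [0.1, 0.3, -0.3]
finger_gap: 0.0438
finger_force: 0.0
time_s: 0.7
position: [0.3258, -0.353, 0.4045]
eef_rot: [-3.141, -0.001, 0.417]
ft_force: [-0.6, -0.1, 0.1]
finger_gap: 0.0342
finger_force: 0.0
time_s: 1.0
position: [0.3869, -0.3019, 0.4044]
eef_rot: [-3.141, -0.0, 0.417]
ft_force: [0.2, -0.5, 0.6]
finger_gap: 0.034
finger_force: 0.0
time_s: 1.5
position: [0.3843, -0.3043, 0.4045]
eef_rot: [3.141, 0.001, -0.299]
ft_force: [0.8, 0.2, 0.2]
finger_gap: 0.0338
finger_force: 0.0
t 1.5 pos [ 0.3843 -0.3043  0.4045] rpy [180.    0.  -17.2] F [0.8 0.2 0.2] gap 0.0338 | shift [ 1.638 -2.544  0.555] turn [1.000e-03 1.000e-03 1.785e+00]
```

```bash

python3 -m inch '{"travel":[[0.3,-0.45,0],[0.55,-0.85,0],[0.55,-0.85,0]],"angular":[[0,0,0],[0,0,0],[0,0,0]]}' >/dev/null
python3 -m inch '{"travel":[[0.3,-0.45,0],[0.55,-0.85,0],[0.55,-0.85,0]],"angular":[[0,0,0],[0,0,0],[0,0,0]]}' >/dev/null
python3 -m inch '{"travel":[[0.3,-0.45,0.2],[0.54,-0.85,0.55],[0.54,-0.85,0.55]],"angular":[[0,0,0],[0,0,0],[0,0,0]]}' >/dev/null
python3 -m inch '{"travel":[[0,0,0],[0,0,0],[0,0,0],[0,0,0],[0,0,0]],"angular":[[0,0,0.18],[0,0,0.36],[0,0,0.54],[0,0,0.72],[0,0,0.9]]}' >/dev/null
python3 -m inch '{"travel":[[0,0,0],[0,0,0],[0,0,0],[0,0,0],[0,0,0]],"angular":[[0,0,0.18],[0,0,0.36],[0,0,0.54],[0,0,0.72],[0,0,0.88]]}' >/dev/null
python3 -m inch '{"travel":[[0,0,0],[0,0,0]],"angular":[[0,0,0],[0,0,0]]}' >/dev/null
python3 - <<'E'
from h import *
go([.5695,-.1485,.268],-97.5)
from station import snapshot
s=snapshot("wrist");cv2.imwrite("pics/w1.png",s["pixels"])
E
```

```text
t 3.6 pos [ 0.4125 -0.3783  0.3559] rpy [-165.7    5.8  -46. ] F [ 0.2  0.2 -0.6] gap 0.0342 | shift [-0.589 -3.013  1.97 ] turn [-0.238  0.261  1.121]
```

View pics/w1.png

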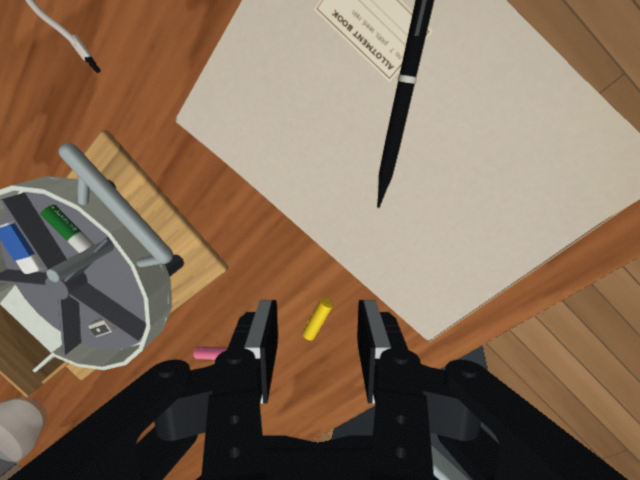

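The wrist picture shows the arm short of the carousel (upper left) and tilted. The last joint must have run into its range. I'll check the joints and take the half-turn equivalent yaw (+82.5°) instead.

```bash
python3 -c "
from h import *
from station import observe
print(observe()['joint_positions'].round(3));go([.41,-.378,.36],0);go([.41,-.378,.36],-17)"
```

```text
[-0.804  0.407  0.094  1.359  0.25   3.14 ]
t 3.65 pos [ 0.4131 -0.3777  0.3559] rpy [-165.7    5.8  -45.9] F [0.8 1.  0.5] gap 0.034 | shift [-0.03   0.017 -0.055] turn [-0.352 -0.007 -1.03 ]
t 3.65 pos [ 0.4131 -0.3777  0.3559] rpy [-165.7    5.8  -45.9] F [0.8 1.  0.5] gap 0.034 | shift [-0.03   0.017 -0.055] turn [-0.343  0.044 -0.655]
```

```bash

python3 -m inch '{"travel":[[0,0,0],[0,0,0],[0,0,0],[0,0,0],[0,0,0],[0,0,0],[0,0,0]],"angular":[[-0.06,0,-0.18],[-0.12,0,-0.35],[-0.18,0,-0.52],[-0.23,0,-0.69],[-0.29,0,-0.86],[-0.35,0,-1],[-0.35,0,-1]]}'
python3 -c "from h import *;go([.5695,-.1485,.36],82.5)"
```

```text
time_s: 4.35
position: [0.4141, -0.3766, 0.356]
eef_rot: [3.141, -0.002, -0.02]
ft_force: [-0.3, -0.3, -0.0]
finger_gap: 0.034
finger_force: 0.0
t 4.35 pos [ 0.4141 -0.3766  0.356 ] rpy [ 1.8e+02 -1.0e-01 -1.2e+00] F [-0.3 -0.3 -0. ] gap 0.034 | shift [ 1.885 -2.889 -0.047] turn [ 0.003 -0.002 -1.859]
```

```bash

python3 -m inch '{"travel":[[0.3,-0.48,0],[0.6,-0.96,0],[0.6,-0.96,0]],"angular":[[0,0,0],[0,0,0],[0,0,0]]}' >/dev/null
python3 -m inch '{"travel":[[0.3,-0.48,0],[0.6,-0.96,0],[0.6,-0.96,0]],"angular":[[0,0,0],[0,0,0],[0,0,0]]}' >/dev/null
python3 -m inch '{"travel":[[0.3,-0.48,0],[0.68,-0.96,0],[0.68,-0.96,0]],"angular":[[0,0,0],[0,0,0],[0,0,0]]}' >/dev/null
python3 -m inch '{"travel":[[0,0,0],[0,0,0],[0,0,0],[0,0,0],[0,0,0]],"angular":[[0,0,-0.19],[0,0,-0.38],[0,0,-0.56],[0,0,-0.75],[0,0,-0.93]]}' >/dev/null
python3 -m inch '{"travel":[[0,0,0],[0,0,0],[0,0,0],[0,0,0],[0,0,0],[0,0,0]],"angular":[[0,0,-0.19],[0,0,-0.38],[0,0,-0.56],[0,0,-0.75],[0,0,-0.93],[0,0,-0.93]]}' >/dev/null
python3 - <<'E'
from h import *
go([.5695,-.1485,.268],82.5)
from station import snapshot,observe
print(observe()["joint_positions"].round(2))
s=snapshot("wrist");cv2.imwrite("pics/w2.png",s["pixels"]);W=dep(s)
m=(W[...,2]>.112)&(W[...,2]<.135)&(np.hypot(W[...,0]-.57,W[...,1]+.148)<.03)
print("post wrist",W[m].mean(0),m.sum(),(W[m].max(0)+W[m].min(0))/2)
E
```

```text
t 6.35 pos [ 0.5694 -0.1511  0.3561] rpy [ 1.799e+02 -1.000e-01  8.230e+01] F [0.4 0.3 0.5] gap 0.0341 | shift [ 0.03  -0.005  1.101] turn [ 0.002 -0.002 -0.003]
[-0.26  0.41  0.11  1.27  0.    1.44]
post wrist [ 0.56927596 -0.14431179  0.12088004] 389 [ 0.56906423 -0.14537741  0.11803624]
```

View pics/w2.png

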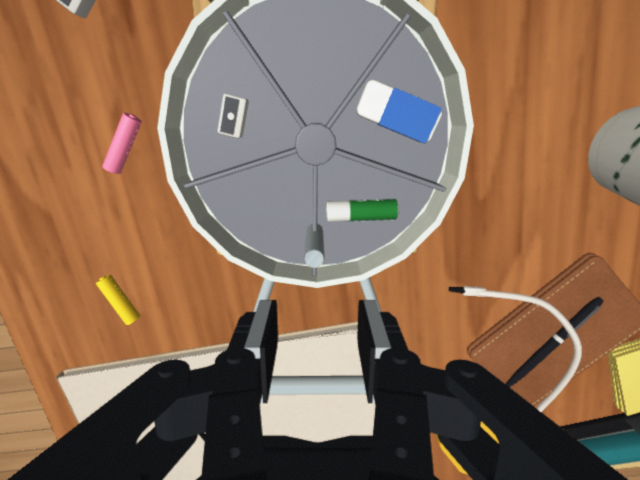

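The wrist view shows the post top at (314,258), midway between the fingers, with the battery at (362,210) well below fingertip height. I'll go down around the post, cage it loosely and turn it 36°.

```bash

python3 -m inch '{"travel":[[0.03,0,0.3],[0.03,0,0.6],[0.03,0,0.85],[0.04,0,1],[0.04,0,1]],"angular":[[0,0,0],[0,0,0],[0,0,0],[0,0,0],[0,0,0]]}' >/dev/null
python3 -m inch '{"travel":[[0,0,0.05],[0,0,0.1],[0,0,0.1],[0,0,0.1]],"angular":[[0,0,0],[0,0,0],[0,0,0],[0,0,0]]}' -0.5
python3 -m inch '{"travel":[[0.002,0.054,0],[0.008,0.108,0],[0.017,0.161,0],[0.03,0.214,0],[0.047,0.265,0],[0.067,0.315,0],[0.091,0.364,0],[0.118,0.411,0],[0.148,0.456,0],[0.148,0.456,0]],"angular":[[0,0,-0.089],[0,0,-0.178],[0,0,-0.267],[0,0,-0.356],[0,0,-0.444],[0,0,-0.533],[0,0,-0.622],[0,0,-0.711],[0,0,-0.8],[0,0,-0.8]]}'
python3 - <<'E'
from h import *
go([.578+.062*np.cos(np.radians(-61.5)),-.087+.062*np.sin(np.radians(-61.5)),.268],118.5)
from station import snapshot
s=snapshot("top");cv2.imwrite("pics/t2.png",cv2.resize(s["pixels"][140:290,200:480],None,fx=2.8,fy=2.8))
E
```

```text
time_s: 7.3
position: [0.5703, -0.1474, 0.2685]
eef_rot: [3.139, -0.001, 1.437]
ft_force: [-0.1, 0.6, 0.9]
finger_gap: 0.0214
finger_force: 0.0
time_s: 8.3
position: [0.6083, -0.1403, 0.2684]
eef_rot: [3.139, 0.0, 2.067]
ft_force: [-0.6, 0.0, -0.1]
finger_gap: 0.0214
finger_force: 0.0
t 8.3 pos [ 0.6083 -0.1403  0.2684] rpy [179.9   0.  118.4] F [-0.6  0.  -0.1] gap 0.0214 | shift [-0.009 -0.015  0.005] turn [ 0.003  0.001 -0.002]
```

View pics/t2.png

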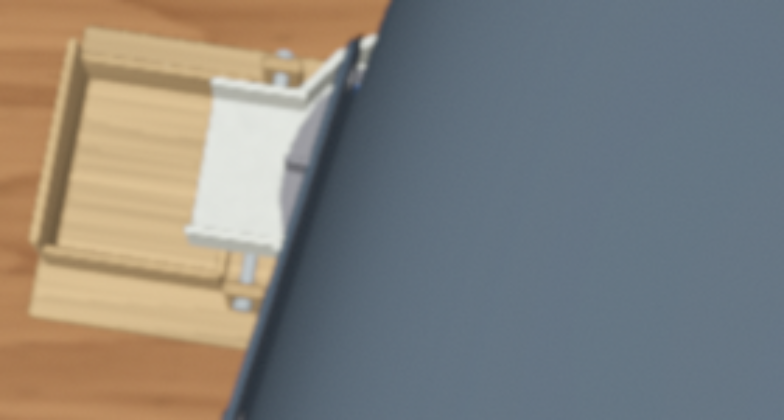

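The arm covers the wheel, but a divider now stands in the middle of the spout (crop (298,165)), so the wheel is turning. I'll finish the turn, adding the play, and lift off.

```bash

python3 -m inch '{"travel":[[0.002,0.054,0],[0.008,0.108,0],[0.017,0.161,0],[0.03,0.214,0],[0.047,0.265,0],[0.067,0.315,0],[0.091,0.364,0],[0.118,0.411,0],[0.148,0.456,0],[0.175,0.49,0]],"angular":[[0,0,-0.089],[0,0,-0.178],[0,0,-0.267],[0,0,-0.356],[0,0,-0.444],[0,0,-0.533],[0,0,-0.622],[0,0,-0.711],[0,0,-0.8],[0,0,-0.87]]}'
python3 -m inch '{"travel":[[0,0,0],[0,0,0],[0,0,-0.3],[0,0,-0.7],[0,0,-1],[0,0,-1]],"angular":[[0,0,0],[0,0,0],[0,0,0],[0,0,0],[0,0,0],[0,0,0]]}' -0.2
python3 - <<'E'
from h import *
from station import snapshot
go([.557,-.2395,.35],171)
s=snapshot("wrist");np.savez("w3.npz",**s);cv2.imwrite("pics/w3.png",s["pixels"]);W=dep(s)
m=(W[...,2]>.112)&(W[...,2]<.128)&(np.hypot(W[...,0]-.634,W[...,1]+.114)<.03)
p=W[m].mean(0);print("post",p,m.sum(),np.degrees(np.arctan2(p[1]+.087,p[0]-.578)))
hsv=cv2.cvtColor(s["pixels"],cv2.COLOR_BGR2HSV);r=np.hypot(W[...,0]-.578,W[...,1]+.087)
b=(cv2.inRange(hsv,(105,120,60),(125,255,255))>0)&(r<.095)&(W[...,2]<.08)&(W[...,2]>.06);e=W[b].mean(0);print("blue",e)
a=np.radians(-97.2);d=e[:2]-[.578,-.087];print("car frame",d@[np.cos(a),np.sin(a)],d@[-np.sin(a),np.cos(a)])
E
```

```text
time_s: 9.35
position: [0.6357, -0.1096, 0.2684]
eef_rot: [3.14, 0.002, 2.749]
ft_force: [-1.0, -0.5, -0.8]
finger_gap: 0.0215
finger_force: 0.7
time_s: 9.95
position: [0.6362, -0.11, 0.352]
eef_rot: [3.139, 0.007, 2.746]
ft_force: [0.1, -0.2, 0.2]
finger_gap: 0.0337
finger_force: 0.0
t 9.95 pos [ 0.6362 -0.11    0.352 ] rpy [179.8   0.4 157.3] F [ 0.1 -0.2  0.2] gap 0.0337 | shift [ 0.29  -1.875  0.018] turn [ 0.002  0.009 -0.304]
post [ 0.63208079 -0.11146844  0.12089543] 404 -24.344011086202986
blue [ 0.58918442 -0.02316588  0.07516755]
car frame -0.06473254837680623 0.003095687592849663
```

View pics/w3.png

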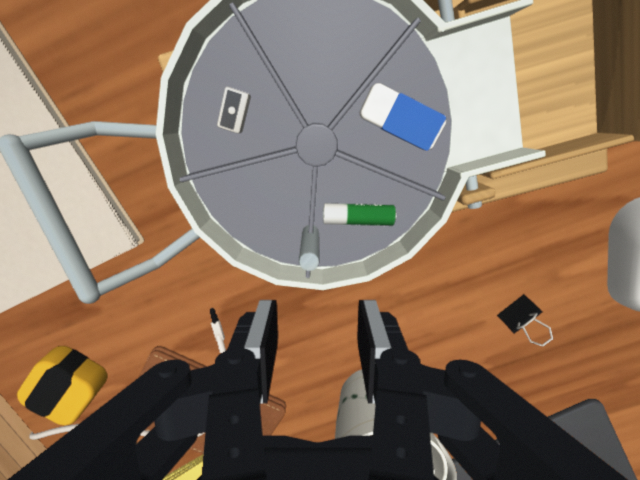

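The eraser now lies before the spout: carousel frame x −65 mm, y +3 mm, at pixel (405,115). The wheel is at about 73°. Next I move over the handle.

```bash

python3 -m inch '{"travel":[[0.07,-0.47,0],[0.15,-0.94,0],[0.15,-0.94,0]],"angular":[[0,0,-0.1],[0,0,-0.17],[0,0,-0.17]]}' 0 >/dev/null
python3 -c "from h import *;go([.557,-.2395,.35],172.8)"
```

```text
t 10.3 pos [ 0.5936 -0.1776  0.3472] rpy [180.  -0. 165.] F [0.1 1.2 0.4] gap 0.0427 | shift [ 0.241 -0.866 -0.036] turn [ 0.001  0.    -0.174]
```

```bash

python3 -m inch '{"travel":[[0.12,-0.43,0],[0.24,-0.87,0],[0.24,-0.87,0],[0.24,-0.87,0]],"angular":[[0,0,-0.1],[0,0,-0.17],[0,0,-0.17],[0,0,-0.17]]}' >/dev/null
python3 - <<'E'
from h import *
from station import snapshot
go([.557,-.2395,.27],172.8)
s=snapshot("wrist");W=dep(s)
m=(W[...,2]>.105)&(W[...,2]<.128)&(np.hypot(W[...,0]-.557,W[...,1]+.24)<.065)&(W[...,1]<-.222)
n,l,st,ce=cv2.connectedComponentsWithStats(m.astype(np.uint8))
for i in range(1,n):
    if st[i,4]>100:
        p=W[l==i];print(st[i],p.mean(0),p.min(0),p.max(0))
        q=p[(abs(p[:,0]-.557)<.02)];print("mid",q.mean(0),q.min(0),q.max(0))
E
```

```text
t 10.7 pos [ 0.559  -0.2371  0.3472] rpy [1.799e+02 1.000e-01 1.726e+02] F [-0.   1.   0.4] gap 0.0425 | shift [ 0.022 -0.034  0.965] turn [ 0.002  0.001 -0.004]
[ 302  176   39  168 3676] [ 0.5549168  -0.23673862  0.11948151] [ 0.50822076 -0.24914632  0.10502417] [ 0.60900037 -0.222004    0.12367799]
mid [ 0.55640566 -0.23770629  0.12040878] [ 0.53701159 -0.24586806  0.11437353] [ 0.57698999 -0.22972721  0.12335191]
```

```bash

python3 -m inch '{"travel":[[0.01,-0.02,0.3],[0.02,-0.02,0.6],[0.02,-0.02,0.8],[0.02,-0.02,0.95],[0.02,-0.02,0.95]],"angular":[[0,0,0],[0,0,0],[0,0,0],[0,0,0],[0,0,0]]}'
python3 -m inch '{"travel":[[0,0,0],[0,0,0],[0,0,0],[0,0,0],[0,0,0]],"angular":[[0,0,0],[0,0,0],[0,0,0],[0,0,0],[0,0,0]]}' -1
```

```text
time_s: 11.25
position: [0.5577, -0.2372, 0.2703]
eef_rot: [3.14, -0.001, 3.016]
ft_force: [0.4, -0.2, 0.2]
finger_gap: 0.0423
finger_force: 0.0
time_s: 11.75
position: [0.558, -0.2389, 0.2731]
eef_rot: [-3.141, 0.004, 3.015]
ft_force: [-1.6, -6.4, 1.3]
finger_gap: 0.0096
finger_force: 58.4
```

The bar is gripped with 58 N at a gap of about 10 mm. Now I tip along the arc to about 0.33 rad, then on to 0.66.

```bash

python3 -m inch '{"travel":[[0,0.028,-0.105],[0,0.06,-0.209],[0,0.095,-0.311],[0,0.134,-0.413],[0,0.176,-0.512],[0,0.221,-0.611],[0,0.27,-0.709],[0,0.323,-0.804],[0,0.376,-0.897],[0,0.435,-0.989]],"angular":[[0,0,0],[0,0,0],[0,0,0],[0,0,0],[0,0,0],[0,0,0],[0,0,0],[0,0,0],[0,0,0],[0,0,0]]}'
```

```text
time_s: 12.75
position: [0.5622, -0.2047, 0.3529]
eef_rot: [-3.139, 0.004, 3.014]
ft_force: [0.3, -10.1, 2.4]
finger_gap: 0.0099
finger_force: 58.5
```

```bash

python3 -m inch '{"travel":[[0,0.06,-0.09],[0,0.124,-0.178],[0,0.191,-0.264],[0,0.26,-0.346],[0,0.333,-0.428],[0,0.408,-0.506],[0,0.485,-0.583],[0,0.565,-0.656],[0,0.648,-0.726],[0,0.731,-0.795]],"angular":[[0,0,0],[0,0,0],[0,0,0],[0,0,0],[0,0,0],[0,0,0],[0,0,0],[0,0,0],[0,0,0],[0,0,0]]}'
python3 -m inch '{"travel":[[0,0,0],[0,0,0],[0,0,0],[0,0,0],[0,0,0],[0,0,0],[0,0,0],[0,0,0],[0,0,0],[0,0,0]],"angular":[[0,0,0],[0,0,0],[0,0,0],[0,0,0],[0,0,0],[0,0,0],[0,0,0],[0,0,0],[0,0,0],[0,0,0]]}'
python3 - <<'E'
from h import *
from station import snapshot
s=snapshot("top");cv2.imwrite("pics/t4.png",cv2.resize(s["pixels"][140:290,200:480],None,fx=2.8,fy=2.8))
E
```

```text
time_s: 13.75
position: [0.5691, -0.1472, 0.4177]
eef_rot: [-3.137, 0.006, 3.014]
ft_force: [-4.9, -19.9, 22.4]
finger_gap: 0.01
finger_force: 59.1
time_s: 14.75
position: [0.5691, -0.1474, 0.4177]
eef_rot: [-3.137, 0.007, 3.014]
ft_force: [-3.9, -17.3, 18.8]
finger_gap: 0.0096
finger_force: 59.5
```

View pics/t4.png

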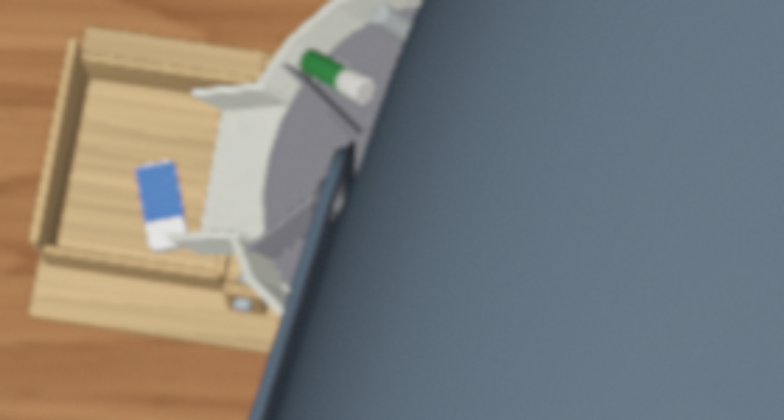

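The top view shows the eraser lying in the catch dish at crop (160,205), with the battery still held in the wheel at (338,78). I lower the carousel back along the same arc.

```bash

python3 -m inch '{"travel":[[0,-0.083,0.069],[0,-0.166,0.139],[0,-0.246,0.212],[0,-0.323,0.289],[0,-0.398,0.367],[0,-0.471,0.449],[0,-0.54,0.531],[0,-0.607,0.617],[0,-0.671,0.705],[0,-0.731,0.795]],"angular":[[0,0,0],[0,0,0],[0,0,0],[0,0,0],[0,0,0],[0,0,0],[0,0,0],[0,0,0],[0,0,0],[0,0,0]]}'
python3 -m inch '{"travel":[[0,-0.059,0.092],[0,-0.112,0.185],[0,-0.165,0.28],[0,-0.214,0.378],[0,-0.259,0.477],[0,-0.301,0.576],[0,-0.34,0.678],[0,-0.375,0.78],[0,-0.407,0.884],[0,-0.435,0.989]],"angular":[[0,0,0],[0,0,0],[0,0,0],[0,0,0],[0,0,0],[0,0,0],[0,0,0],[0,0,0],[0,0,0],[0,0,0]]}'
python3 -m inch '{"travel":[[0,0,0],[0,0,0],[0,0,0]],"angular":[[0,0,0],[0,0,0],[0,0,0]]}'
```

```text
time_s: 15.8
position: [0.5621, -0.2051, 0.3526]
eef_rot: [-3.139, 0.005, 3.014]
ft_force: [-1.6, -10.9, 7.0]
finger_gap: 0.0098
finger_force: 60.2
time_s: 16.8
position: [0.558, -0.239, 0.2728]
eef_rot: [-3.141, 0.004, 3.015]
ft_force: [-1.9, 0.2, 36.5]
finger_gap: 0.0097
finger_force: 68.0
time_s: 17.1
position: [0.558, -0.2389, 0.2732]
eef_rot: [-3.141, 0.004, 3.015]
ft_force: [-0.9, -6.3, 1.6]
finger_gap: 0.0095
finger_force: 62.8
```

```bash

python3 -m inch '{"travel":[[0,0,0],[0,0,0],[0,0,0],[0,0,0],[0,0,0]],"angular":[[0,0,0],[0,0,0],[0,0,0],[0,0,0],[0,0,0]]}' 0
python3 -m inch '{"travel":[[0,0,-0.2],[0,0,-0.5],[0,0,-0.9],[0,0,-1],[0,0,-1]],"angular":[[0,0,0],[0,0,0],[0,0,0],[0,0,0],[0,0,0]]}'
python3 -m inch '{"travel":[[-0.2,-0.5,-0.2],[0,-0.9,-0.2],[0,-0.9,-0.2]],"angular":[[0,0,0],[0,0,0],[0,0,0]]}' >/dev/null
python3 -m inch '{"travel":[[0.5,-0.4,0],[1,-0.8,0],[1,-0.8,0]],"angular":[[0,0,0],[0,0,0],[0,0,0]]}' >/dev/null
python3 -m inch '{"travel":[[0.5,-0.4,0],[1,-0.8,0],[1,-0.8,0]],"angular":[[0,0,0],[0,0,0],[0,0,0]]}'
python3 - <<'E'
from h import *
from station import snapshot
s=snapshot("top");cv2.imwrite("pics/t5.png",cv2.resize(s["pixels"][140:290,200:480],None,fx=2.8,fy=2.8))
W=dep(s)
for n,uv in dict(eraser=(200+160/2.8,140+200/2.8)).items(): print(W[int(uv[1]),int(uv[0])])
r=np.hypot(W[...,0]-.578,W[...,1]+.087);q=W[(W[...,2]>.108)&(r>.13)&(r<.19)];print("handle z",q[:,2].max(),len(q))
E
```

```text
time_s: 17.6
position: [0.5577, -0.2381, 0.272]
eef_rot: [3.14, 0.002, 3.016]
ft_force: [-0.6, 0.0, -0.4]
finger_gap: 0.0427
finger_force: 0.0
time_s: 18.1
position: [0.5579, -0.2384, 0.3532]
eef_rot: [3.141, 0.004, 3.016]
ft_force: [0.3, -0.6, -0.2]
finger_gap: 0.0428
finger_force: 0.0
time_s: 19.0
position: [0.3701, -0.4181, 0.3665]
eef_rot: [3.14, -0.0, 3.012]
ft_force: [0.6, -0.2, -0.6]
finger_gap: 0.0428
finger_force: 0.0
[0.58442111 0.07279019 0.0249458 ]
handle z 0.12665937791094536 610
```

View pics/t5.png

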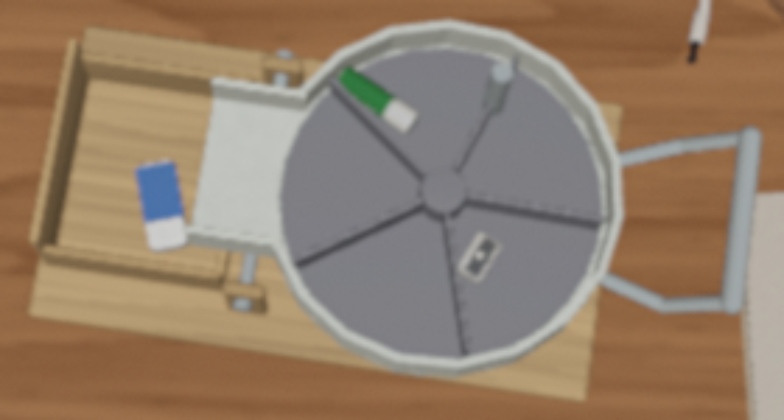

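The eraser lies flat in the dish at crop (160,205), the carousel is level, the battery (378,98) and sharpener (480,257) are in the wheel, and the arm is clear.

```bash
python3 -c "from station import job_done;print(job_done())"
```

```text
the job is handed in; nothing more can be done
None
```

The job is handed in: the eraser is in the catch dish, the carousel is back level and let go, and the battery and sharpener are still in the wheel.

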